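# Lock a new filter cartridge into the desk air purifier

## Robot

A 7-joint arm with a two-finger parallel gripper is mounted at the origin on the work surface. World frame = base frame: x ahead of the robot, y to its left, z up, the work surface at z = 0. Lengths are in m, angles in rad, forces in N, time in s.
With the tool pointing down it reaches from about 0.425 to 0.875 m from the base axis. Payload 8.4 kg.
Tool frame: the origin (TCP) lies on the centre line of the jaws, within the pads' length; the fingertips stand 14 mm ahead of it and the grasp point (between the pads) lies 5 mm behind it (arm.finger_overhang is the distance from the TCP to the fingertips, in m); z points along the fingers, y is the line along which they close (so a half turn about z gives the same grasp; the last joint's range is limited). The gripper opens to 87 mm and grips with 3 to 60 N. Pads are 19 mm wide; open, the fingers measure 117 mm over their backs; the gripper's body (75 mm by 190 mm) begins 51 mm behind the grasp point.
Start: joints at [-0.099, 0.333, 0.04, 1.465, -0.013, 1.343, -0.059], TCP at [0.65, -0, 0.237] pointing down, gripper open.
Joint ranges: [-2.58, 2.58], [-0.38, 2.09], [-1.3, 1.39], [0.25, 2.4], [-1.5, 4.64], [0.08, 2.09], [-2.65, 2.65]. Speed limits (rad/s): [2.22, 2.22, 2.79, 2.79, 3.14, 3.14, 3.14].

## Interface

Orientations are given as a unit quaternion [x, y, z, w].
In Python, from cell import telemetry, get_image, get_calibration, job, boxes_of, outline_of, place_of, arm gives the robot as it stands.
- The arm moves only by the tool send_rows, never from a script. Its argument "series" is a list of rows, each an object of numbers: "rx", "ry", "rz": the turn, a rotation vector about the tool's x, y, z in degrees; "x", "y", "z": the shift along the tool's x, y, z in mm; "grip": the closure, from 0 (fully open) to 1 (shut). In form: [{"rx": .., "ry": .., "rz": .., "x": .., "y": .., "z": .., "grip": ..}, ...]. A call has 1 to 12 rows; each row is the pose to reach, as a shift and turn from the pose commanded when the call began, along the tool's axes at that moment; what a row does not reach only later rows make up. A row lasts 1/8 s, in which the tool goes at most 62.5 mm and 10.7 degrees, less where a joint would pass 70% of its speed; a pose out of reach is approached as far as the arm can. A call with a gripper value outside its range is refused whole. The fingers move at their own pace and stop on an object; the grip force is fixed at half the most. Time passes only in rows, so rows that repeat a pose let the fingers close. It gives the time, the measured TCP pose, the force, the opening and the grip force at its end, in the units of the state.
- telemetry.observe(): the state, without advancing time (a new reading comes with each control period).
- get_image(name): name is "scene" or "side" or "wrist"; returns the picture (384x512x3 uint8, red, green, blue); there is no depth.
- get_calibration(name): a dict with "K" (3x3 intrinsics, pixels), "world_from_camera" (4x4, takes a point from camera to world coordinates); the wrist camera has in their place "T_tool_cam" (4x4, takes a point from camera to tool coordinates, whose origin is the TCP and whose axes are the flange's). Camera axes: x right, y down, z forward; pixel columns grow to the right and rows downward; lengths in m; the calibration is good to about 2 mm. The wrist camera is an equidistant fisheye: a pixel r from the principal point sees the ray r / f radians off the axis. A picture is of the moment at which its call begins: read the wrist's pose just before it. get_calibration takes no time and is no camera call.
- job.hand_in(): hands the job in; it is judged then, once.
Trained networks look in the newest picture that a camera, given by its name, has taken for a name from the list of things; names that differ only in an ending like _2 or _b are one class to them, and where a whole thing is asked for, a point or a joint stands for the part that bears it (a point fixed in the world has none). Each returns a list of dicts, best first, with "p" (0 to 1); they miss things now and then, are a little off and sometimes report something else, mostly with a low value. They report only what shows in the picture. A call takes as long as a camera call. They do not tell look-alikes from the thing itself.
- boxes_of(camera, name): "bbox" ([left, top, right, bottom] in pixels, round what is visible of it).
- outline_of(camera, name): "region" (384x512 bool, what is visible of it) and "bbox" ([left, top, right, bottom] in pixels, round what is visible of it).
- place_of(camera, name): "position" ([column, row] in pixels: a listed point, or the origin of a listed thing).
The state is a dict: "clock": time; "joint_positions": joint angles; "dq": joint speeds; "effort": joint torques, N m; "ee_pos": TCP position; "eef_rot": TCP orientation; "contact_force": force on the tool from outside, world axes, zero at the start; "wrist_torque": the same for the moment, N m; "width": opening from 0.0 (shut) to 1.0 (fully open); "grip_force": force on a finger pad.
Only numpy, scipy, OpenCV 4.12 (cv2) and the standard library are available. Lean on these libraries where they do the work, as an engineer would, in place of code of your own. Each camera call takes 0.05 s, during which the arm holds its last target. There are 200 camera calls.

## Task

Fit the filter cartridge into the socket of the desk air purifier's base: line its two lugs up with the green-marked entries, push it down against the spring, and only then give it a quarter turn clockwise (seen from above) until it is locked, then let go. Leave the mug, calculator and stapler where they are.

Things in the scene. Friction and masses are not known exactly. Their poses are not given: they have to be found in the camera images.
- filter_center (a point): Filter cartridge, loose, standing upright, 146 mm tall, about 0.26 kg; point on its axis, 73 mm above its underside; z up, x along fin and lugs. White pleated body 90 mm across (30 to 100 mm above the underside) under a black cap 94 mm across (100 to 110 mm) with an orange mark over each lug. A half turn makes no difference to its fit.
- filter_fin (a point): Middle of the upright blue grip fin centred on the cartridge's cap, 128 mm above the underside: 66 mm long (along x), 14 mm thick (along y), 36 mm tall (110 to 146 mm above the underside). Lift, push and turn the cartridge by it.
- filter_foot (a point): Centre of the cartridge's underside. Its grey neck is 68 mm across and 30 mm high; at the foot of the neck two orange lugs stick out at +x and -x, below the fin's two ends: 86 mm over both, 16 mm wide, 6 mm high, undersides flush with the neck's.
- purifier: White round base of the air purifier, fixed, 176 mm across, 80 mm high; origin at the centre of its underside on the desk, z up. A round bayonet socket is sunk in the middle of its top. On the top rim two green dots at +y and -y mark the lug entries, two orange bars at +x and -x mark the locked position of lugs and fin. A half turn makes no difference.
- socket_mouth (a point): Centre of the socket, level with the base's top (80 mm), axes as the base. Mouth 74 mm across between grey tabs; lug entries at +y and -y, 92 mm over both, each 44 degrees of arc wide. From there the lugs turn 90 degrees clockwise (seen from above) under the tabs to a stop, lugs then along x; counter-clockwise is blocked. Locked, the underside is 12 mm below this point.
- spring_plate (a joint): Spring plate on the socket's floor, travel pushed down, 0 to 0.016 m (5 N at 0, 13 N at 0.016). On it the cartridge's underside lies 8 mm below the mouth at 0. The lugs turn under the tabs only when pushed to 0.009 to 0.015; let go at the stop, the spring lifts them into pockets: locked, about 0.004. Let go short of the pockets, it stays near 0.008: not locked.
- mug_center (a point): Blue mug, loose bystander, 80 mm across, 95 mm tall; point half-way up on its axis. Leave alone.
- calculator_center (a point): Black desk calculator, loose bystander, 150 x 110 x 28 mm; point near its middle. Leave alone.
- stapler_center (a point): Red and black stapler, loose bystander, 150 x 36 mm, 55 mm high; point at its middle. Leave alone.
There are look-alikes about, which are no part of the job. Several things look just like the purifier: the one meant starts farthest to the robot's right.

How it is judged:
On the way, in this order (a step that is already met when the one before it is completed fails the run):
1. the cartridge is pushed down in the socket with its lugs still in the entries (horizontal distance between filter_center and purifier below 0.008 m and angle between filter_center's own z axis and vertical below 0.1 rad and z of filter_center in the frame of purifier below 0.1375 m and angle between the x axis of filter_center and the x axis of purifier, either way round above 1 rad), for 0.1 s.
2. pushed down, it is turned at least half-way under the tabs (horizontal distance between filter_center and purifier below 0.008 m and angle between filter_center's own z axis and vertical below 0.1 rad and z of filter_center in the frame of purifier below 0.1425 m and angle between the x axis of filter_center and the x axis of purifier, either way round below 0.75 rad), for 0.1 s.
At the end, for the whole second after the job is handed in: The cartridge is locked in the socket and at rest: on the socket's axis within 8 mm, upright within 0.08 rad, lugs and fin along the base's x axis (either way round) within 0.22 rad, and risen into the locking pockets (its centre 138.7 to 143.5 mm above the desk) (horizontal distance between filter_center and purifier below 0.008 m and angle between filter_center's own z axis and vertical below 0.08 rad and angle between the x axis of filter_center and the x axis of purifier, either way round below 0.22 rad and z of filter_center in the frame of purifier between 0.1387 and 0.1435 m and linear speed of filter below 0.02 m/s); the robot touches nothing.
It fails at once if the mug is moved by more than 25 mm (distance of mug_center from where it was at the start of the episode above 0.025 m).
It fails at once if the calculator is moved by more than 25 mm (distance of calculator_center from where it was at the start of the episode above 0.025 m).
It fails at once if the stapler is moved by more than 25 mm (distance of stapler_center from where it was at the start of the episode above 0.025 m).
It also fails if it takes over 45 s, if anything falls off the work surface, if the arm or the gripper's body presses on something with over 40 N, if the wrist force passes 120 N, or if a joint passes its speed limit or range.

## Working session

There is one attempt and no reset: what is moved stays moved. The work goes in short steps, Python scripts to look and compute and a tool call to move; the robot and the scene stay as the last step left them, time stands still between calls to the robot, and variables do not carry over. Pictures are saved under pics/ and viewed, at most 10 in all, crops included, and the job is handed in when it is done.

Besides the shell and the picture viewer there is one more tool, called after "Call:" as a command line: name --argument value ..., lists and objects as JSON in quotes. send_rows: Moves the arm, as the interface text tells. Its arguments: {"type":"object","properties":{"series":{"type":"array"}},"required":["series"]}

```bash
mkdir -p pics; ls
cat > h.py <<'E'
import numpy as np,cv2
from cell import telemetry,get_image,get_calibration,job,boxes_of,outline_of,place_of,arm
from scipy.spatial.transform import Rotation as R
def save(im,n): cv2.imwrite('pics/'+n,cv2.cvtColor(np.ascontiguousarray(im),cv2.COLOR_RGB2BGR))
def ray(cam,px,st=None):
    c=get_calibration(cam);K=np.array(c['K']);u=(np.array(px,float)-K[:2,2])/[K[0,0],K[1,1]]
    if cam=='wrist':
        st=st or telemetry.observe()
        T=np.eye(4);T[:3,:3]=R.from_quat(st['eef_rot']).as_matrix();T[:3,3]=st['ee_pos']
        T=T@np.array(c['T_tool_cam']);t=np.hypot(*u);d=np.r_[u/max(t,1e-9)*np.sin(t),np.cos(t)]
    else: T=np.array(c['world_from_camera']);d=np.r_[u,1]
    return T[:3,3],T[:3,:3]@d
def at(cam,px,z,st=None):
    o,d=ray(cam,px,st);return o+d*(z-o[2])/d[2]
E
python3 - <<'E'
from h import *
st=telemetry.observe();print(st)
for c in['scene','side']:
    save(get_image(c),c+'0.png')
    for n,z in[('purifier',0),('socket_mouth',.08),('filter_fin',.128),('filter_center',.073),('filter_foot',0),('mug_center',.0475),('calculator_center',.014),('stapler_center',.027)]:
        for r in place_of(c,n):
            if r['p']>.2: print(c,n,round(r['p'],2),np.round(r['position']),at(c,r['position'],z).round(3))
E
```

```text
pics
{'clock': 0.0, 'joint_positions': array([-0.09918329,  0.33390348,  0.03987453,  1.46628531, -0.01338768,
        1.34330679, -0.05849699]), 'dq': array([-4.10085546e-04,  7.89072567e-05, -6.56396584e-04, -2.92848181e-04,
       -1.42694300e-04,  8.09810181e-04, -7.06187532e-04]), 'effort': array([ 1.06989024e-03, -6.56351209e+01,  1.33598529e+00, -4.03798449e+01,
       -5.97442500e-02,  4.47441044e-02,  1.62792835e-04]), 'ee_pos': array([ 6.49543377e-01, -4.43961247e-05,  2.35657207e-01]), 'eef_rot': array([ 7.07116804e-01,  7.07096285e-01, -6.20645595e-04, -5.33689933e-04]), 'contact_force': array([ 0.79067184, -0.60183801, -0.07634093]), 'wrist_torque': array([-0.00086395,  0.03971599,  0.05514529]), 'grip_force': 0.0, 'width': 1.0000495768152176}
scene purifier 0.98 [273. 151.] [0.307 0.297 0.   ]
scene purifier 0.77 [289. 204.] [0.555 0.163 0.   ]
scene socket_mouth 0.76 [298. 180.] [0.552 0.189 0.08 ]
scene filter_fin 0.86 [148. 216.] [ 0.498 -0.247  0.128]
scene filter_center 0.6 [153. 229.] [ 0.492 -0.237  0.073]
scene filter_foot 0.6 [158. 246.] [ 0.486 -0.231  0.   ]
scene mug_center 0.56 [378. 200.] [0.723 0.346 0.047]
scene calculator_center 0.6 [292. 285.] [ 0.794 -0.031  0.014]
scene stapler_center 0.82 [152. 327.] [ 0.714 -0.354  0.027]
side purifier 0.95 [241. 264.] [0.551 0.184 0.   ]
side purifier 0.91 [314. 317.] [0.319 0.29  0.   ]
side purifier 0.21 [161. 292.] [0.744 0.324 0.   ]
side socket_mouth 0.93 [322. 310.] [0.31  0.297 0.08 ]
side socket_mouth 0.89 [238. 250.] [0.559 0.184 0.08 ]
side filter_fin 0.83 [286. 141.] [ 0.508 -0.232  0.128]
side filter_center 0.91 [289. 152.] [ 0.492 -0.237  0.073]
side filter_foot 0.76 [287. 166.] [ 0.493 -0.24   0.   ]
side filter_foot 0.5 [240. 266.] [0.553 0.191 0.   ]
side mug_center 0.63 [162. 289.] [0.729 0.334 0.047]
side calculator_center 0.82 [186. 189.] [ 0.804 -0.036  0.014]
side stapler_center 0.59 [236. 130.] [ 0.718 -0.351  0.027]
```

Run:
```python
import cv2,numpy as np
a=cv2.imread('pics/scene0.png');b=cv2.imread('pics/side0.png')
cv2.imwrite('pics/scene0b.png',cv2.resize(a,(800,600),interpolation=3))
cv2.imwrite('pics/side0c.png',cv2.resize(b[200:384,120:400],None,fx=2.8,fy=2.8,interpolation=3))
```

```text
(no output)
```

View pics/scene0b.png

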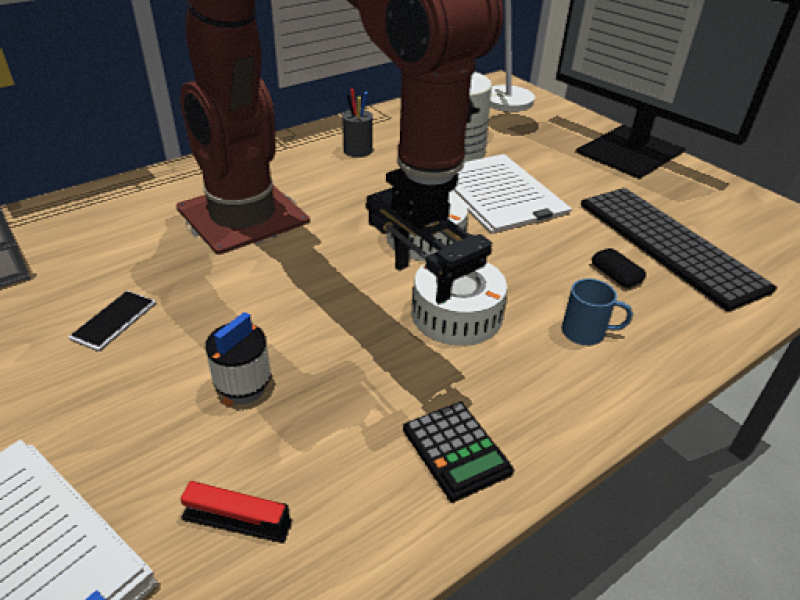

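View pics/side0c.png

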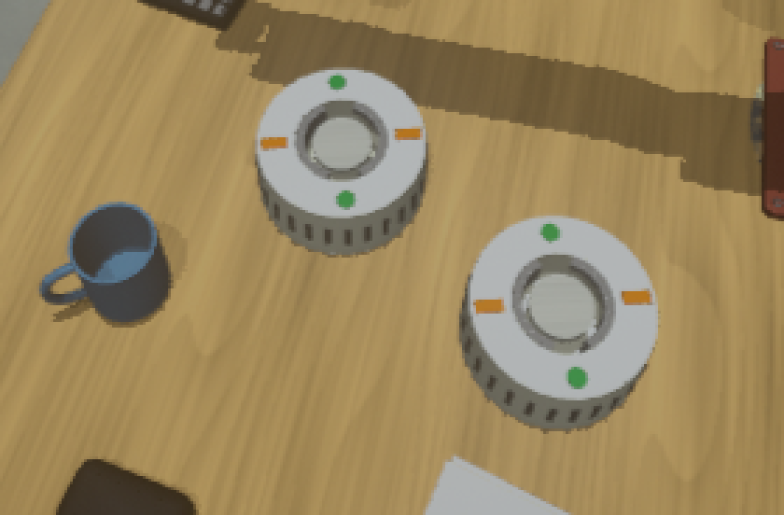

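The picture shows two look-alike bases, at side pixels (241,250) and (317,309). The first one, at y≈0.185 against 0.297, is farther to the robot's right, so it is the one meant, and the enlarged crop confirms it. Its orange bars are at (217,251) and (266,248), its green dots at (240,229) and (243,271). The cartridge stands at scene pixel (153,229), with its fin running diagonally.

Run:
```python
from h import *
p=lambda x,y:at('side',(x/2.8+120-.3,y/2.8+200-.3),.08)
b=[p(273,143),p(408,134)];g=[p(337,82),p(345,200)]
print(np.round(b+g,4),'mid',(b[0]+b[1])/2,(g[0]+g[1])/2)
d=b[1]-b[0];print('bar yaw',np.degrees(np.arctan2(d[1],d[0])));d=g[1]-g[0];print('dot yaw',np.degrees(np.arctan2(d[1],d[0])))
e=[at('scene',(x/1.5625,y/1.5625),.146) for x,y in((217,342),(250,318))]
d=e[1]-e[0];print(e,np.linalg.norm(d),np.degrees(np.arctan2(d[1],d[0])))
c=get_calibration('wrist');print(np.round(c['T_tool_cam'],3),c['K'])
print([a for a in dir(arm) if a[0]!='_'])
```

```text
[[0.6135 0.2018 0.08  ]
 [0.486  0.1583 0.08  ]
 [0.5712 0.1164 0.08  ]
 [0.5282 0.2439 0.08  ]] mid [0.54973833 0.18003131 0.08      ] [0.54967721 0.18012757 0.08      ]
bar yaw -161.13302155610734
dot yaw 108.66283365651263
[array([ 0.51565531, -0.27499819,  0.146     ]), array([ 0.49471657, -0.210696  ,  0.146     ])] 0.06762545876114504 108.03681647723906
[[-0.001 -0.954 -0.301  0.083]
 [ 1.    -0.001 -0.001  0.001]
 [ 0.    -0.301  0.954 -0.148]
 [ 0.     0.     0.     1.   ]] [[297.31863964   0.         249.62382947]
 [  0.         297.31863964 191.67455506]
 [  0.           0.           1.        ]]
['MotionError', 'finger_overhang']
```

The base is at (0.550, 0.180) with yaw 18.8°. The bar and dot midpoints agree, and so do the spacings. The fin's yaw is about 108°, already along the entries. Next I hover over the cartridge.

Call:
send_rows --series '[{"x":-40,"y":-25,"z":-15,"rz":-4},{"x":-90,"y":-60,"z":-15,"rz":-9},{"x":-140,"y":-90,"z":-15,"rz":-14},{"x":-190,"y":-120,"z":-15,"rz":-18},{"x":-230,"y":-145,"z":-15,"rz":-18},{"x":-237,"y":-150,"z":-15,"rz":-18},{"x":-237,"y":-150,"z":-15,"rz":-18},{"x":-237,"y":-150,"z":-15,"rz":-18}]'

```text
validation failed for argument at $.se...
```

Run:
```python
from h import *
st=telemetry.observe();im=get_image('wrist');save(im,'w1.png')
print(st['clock'],st['ee_pos'],R.from_quat(st['eef_rot']).as_matrix().round(3),st['joint_positions'].round(2))
for n,z in[('filter_fin',.128),('filter_center',.073),('filter_foot',0)]:
    for r in place_of('wrist',n): print(n,r['p'],np.round(r['position']),at('wrist',r['position'],z,st).round(4))
# blue fin top by colour
h=cv2.cvtColor(im,cv2.COLOR_RGB2HSV);m=cv2.inRange(h,(100,150,40),(130,255,255))
n,l,s,c=cv2.connectedComponentsWithStats(m)
for i in range(1,n):
    if s[i,4]>50: print(s[i],c[i],cv2.minAreaRect(np.argwhere(l==i)[:,::-1].astype(np.float32)))
```

```text
0.9 [ 6.49970393e-01 -1.69025602e-05  2.36565490e-01] [[ 0.  1. -0.]
 [ 1. -0.  0.]
 [ 0. -0. -1.]] [-0.1   0.33  0.04  1.47 -0.01  1.34 -0.06]
filter_center 0.67 [144. 334.] [ 0.4903 -0.2391  0.073 ]
filter_foot 0.66 [156. 307.] [ 0.4898 -0.2449  0.    ]
```

View pics/w1.png

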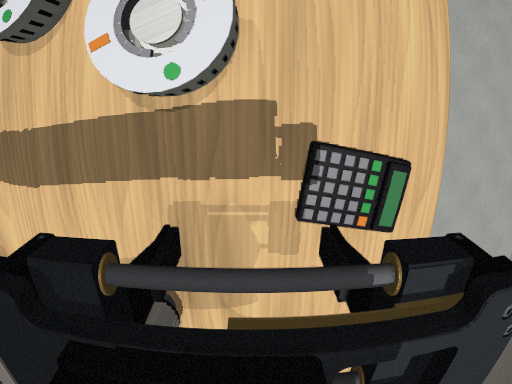

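The move was refused, probably because every row needs all its keys. The picture is from the start pose, with the meant base at about (160,25) and the cartridge hidden at the lower left. I'm resending with full rows.

Call:
send_rows --series '[{"rx":0,"ry":0,"rz":-4,"x":-40,"y":-25,"z":-15,"grip":0},{"rx":0,"ry":0,"rz":-9,"x":-90,"y":-60,"z":-15,"grip":0},{"rx":0,"ry":0,"rz":-14,"x":-140,"y":-90,"z":-15,"grip":0},{"rx":0,"ry":0,"rz":-18,"x":-190,"y":-120,"z":-15,"grip":0},{"rx":0,"ry":0,"rz":-18,"x":-230,"y":-145,"z":-15,"grip":0},{"rx":0,"ry":0,"rz":-18,"x":-237,"y":-150,"z":-15,"grip":0},{"rx":0,"ry":0,"rz":-18,"x":-237,"y":-150,"z":-15,"grip":0},{"rx":0,"ry":0,"rz":-18,"x":-237,"y":-150,"z":-15,"grip":0}]'

```text
clock: 2.1
ee_pos: [0.5009, -0.2353, 0.2514]
eef_rot: [0.587, 0.81, 0.0, -0.0]
contact_force: [0.6, -0.3, 0.3]
width: 0.999
grip_force: 0.0
```

Run:
```python
from h import *
st=telemetry.observe();im=get_image('wrist');save(im,'w2.png')
print(st['clock'],st['ee_pos'],st['joint_positions'].round(2))
for n,z in[('filter_fin',.128),('filter_center',.073)]:
    for r in place_of('wrist',n): print(n,r['p'],np.round(r['position']),at('wrist',r['position'],z,st).round(4))
h=cv2.cvtColor(im,cv2.COLOR_RGB2HSV);m=cv2.inRange(h,(100,150,40),(130,255,255))
n,l,s,c=cv2.connectedComponentsWithStats(m)
for i in range(1,n):
    if s[i,4]>50:
        b=cv2.boxPoints(cv2.minAreaRect(np.argwhere(l==i)[:,::-1].astype(np.float32)));print(s[i],b.round(1).tolist())
        print([at('wrist',q,.146,st)[:2].round(4).tolist() for q in b])
```

```text
2.1 [ 0.50092472 -0.23530325  0.25143851] [ 0.22  0.13  0.15  1.69 -0.02  1.33  0.69]
filter_fin 0.85 [239. 189.] [ 0.4915 -0.2384  0.128 ]
[ 230  153   18   75 1188] [[229.10000610351562, 153.10000610351562], [245.5, 152.60000610351562], [247.6999969482422, 226.89999389648438], [231.39999389648438, 227.39999389648438]]
[[0.4728, -0.2046], [0.4861, -0.1998], [0.5095, -0.2655], [0.4951, -0.2708]]
```

View pics/w2.png

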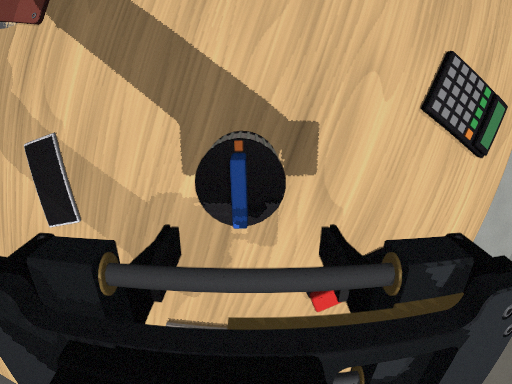

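The cartridge's fin runs from (237,153) to (239,227) in the picture, its cap is about 45 px in radius at (240,180), and the jaw is aligned within 1°. The fin centre is about (0.4907, -0.2345). I'm descending and gripping.

Call:
send_rows --series '[{"rx":0,"ry":0,"rz":-1,"x":4,"y":-9,"z":20,"grip":0},{"rx":0,"ry":0,"rz":-1,"x":4,"y":-9,"z":60,"grip":0},{"rx":0,"ry":0,"rz":-1,"x":4,"y":-9,"z":95,"grip":0},{"rx":0,"ry":0,"rz":-1,"x":4,"y":-9,"z":115,"grip":0},{"rx":0,"ry":0,"rz":-1,"x":4,"y":-9,"z":120,"grip":0},{"rx":0,"ry":0,"rz":-1,"x":4,"y":-9,"z":120,"grip":0},{"rx":0,"ry":0,"rz":-1,"x":4,"y":-9,"z":120,"grip":1},{"rx":0,"ry":0,"rz":-1,"x":4,"y":-9,"z":120,"grip":1},{"rx":0,"ry":0,"rz":-1,"x":4,"y":-9,"z":120,"grip":1},{"rx":0,"ry":0,"rz":-1,"x":4,"y":-9,"z":120,"grip":1},{"rx":0,"ry":0,"rz":-1,"x":4,"y":-9,"z":120,"grip":1},{"rx":0,"ry":0,"rz":-1,"x":4,"y":-9,"z":120,"grip":1}]'

```text
clock: 3.75
ee_pos: [0.4901, -0.236, 0.1315]
eef_rot: [0.581, 0.814, -0.0, -0.0]
contact_force: [0.1, -1.0, 1.0]
width: 0.406
grip_force: 0.0
```

Call:
send_rows --series '[{"rx":0,"ry":0,"rz":0,"x":0,"y":0,"z":0,"grip":1},{"rx":0,"ry":0,"rz":0,"x":0,"y":0,"z":0,"grip":1},{"rx":0,"ry":0,"rz":0,"x":0,"y":0,"z":0,"grip":1},{"rx":0,"ry":0,"rz":0,"x":0,"y":0,"z":0,"grip":1},{"rx":0,"ry":0,"rz":0,"x":0,"y":0,"z":0,"grip":1},{"rx":0,"ry":0,"rz":0,"x":0,"y":0,"z":0,"grip":1}]'

```text
clock: 4.5
ee_pos: [0.4902, -0.2359, 0.1315]
eef_rot: [0.581, 0.814, -0.0, -0.0]
contact_force: [1.2, -0.5, -1.5]
width: 0.159
grip_force: 30.0
```

Call:
send_rows --series '[{"rx":0,"ry":0,"rz":0,"x":0,"y":0,"z":-20,"grip":1},{"rx":0,"ry":0,"rz":0,"x":0,"y":0,"z":-60,"grip":1},{"rx":0,"ry":0,"rz":0,"x":0,"y":0,"z":-95,"grip":1},{"rx":0,"ry":0,"rz":0,"x":15,"y":10,"z":-115,"grip":1},{"rx":0,"ry":0,"rz":0,"x":50,"y":43,"z":-115,"grip":1},{"rx":0,"ry":0,"rz":0,"x":90,"y":78,"z":-115,"grip":1},{"rx":0,"ry":0,"rz":0,"x":130,"y":113,"z":-115,"grip":1},{"rx":0,"ry":0,"rz":0,"x":170,"y":148,"z":-115,"grip":1},{"rx":0,"ry":0,"rz":0,"x":205,"y":178,"z":-115,"grip":1},{"rx":0,"ry":0,"rz":0,"x":220,"y":191,"z":-115,"grip":1},{"rx":0,"ry":0,"rz":0,"x":223,"y":193,"z":-115,"grip":1},{"rx":0,"ry":0,"rz":0,"x":223,"y":193,"z":-115,"grip":1}]'

```text
clock: 6.0
ee_pos: [0.5998, 0.036, 0.2464]
eef_rot: [0.581, 0.814, -0.0, 0.0]
contact_force: [-0.6, -1.2, -1.6]
width: 0.16
grip_force: 30.0
```

Run:
```python
from h import *
st=telemetry.observe();im=get_image('wrist');save(im,'w3.png')
Z=st['ee_pos'][2];print(st['clock'],st['ee_pos'],st['eef_rot'].round(4),st['width'],st['joint_positions'].round(2))
for n,z in[('socket_mouth',.08),('purifier',0),('filter_fin',Z-.0035),('filter_center',Z-.0585)]:
    for r in place_of('wrist',n): print(n,round(r['p'],2),np.round(r['position']),at('wrist',r['position'],z,st).round(4))
h=cv2.cvtColor(im,cv2.COLOR_RGB2HSV)
for nm,lo,hi in[('g',(50,100,40),(80,255,255)),('o',(5,150,80),(20,255,255)),('b',(100,150,40),(130,255,255))]:
  n,l,s,c=cv2.connectedComponentsWithStats(cv2.inRange(h,lo,hi))
  for i in range(1,n):
    if s[i,4]>25: print(nm,s[i],c[i].round(1),at('wrist',c[i],.08,st)[:2].round(4))
```

```text
6.0 [0.59981409 0.03603893 0.24641348] [ 5.814e-01  8.136e-01 -5.000e-04  1.000e-04] 0.15984900717669892 [-0.09  0.23 -0.05  1.57  0.01  1.34  0.19]
socket_mouth 0.8 [247.  36.] [0.5483 0.1791 0.08  ]
purifier 0.73 [250.  53.] [0.5535 0.1754 0.    ]
filter_fin 0.82 [251. 254.] [0.6018 0.0337 0.2429]
g [240  90  17  16 211] [248.   97.8] [0.5708 0.1169]
g [376 228  12  12  86] [381.4 233.4] [0.7795 0.0222]
g [369 239  12  11  84] [374.2 244. ] [0.777  0.0059]
g [380 242  24  22 256] [392.1 253.2] [0.81   0.0009]
o [173  33  23  11 233] [184.  38.] [0.4856 0.1585]
o [300  32  24  12 238] [311.7  37.4] [0.6122 0.202 ]
o [243 172  14  17 237] [249.5 180. ] [0.6009 0.0333]
b [ 236  192   28   77 2013] [249.3 230.4] [ 0.6203 -0.0241]
b [237 293  26  23 523] [249.7 303.6] [ 0.6558 -0.127 ]
```

View pics/w3.png

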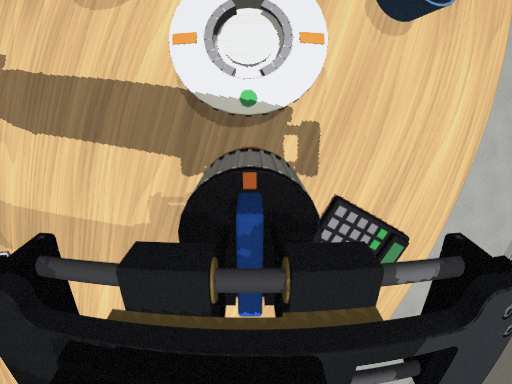

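Run:
```python
from h import *
Rm=lambda q:R.from_quat(q).as_matrix()
s2=dict(ee_pos=np.array([.50092472,-.23530325,.25143851]),eef_rot=[.587,.81,0,0])
for z in(.110,.146): print(z,[at('wrist',p,z,s2)[:2].round(4) for p in((237.3,152.9),(239.5,227.1))])
print('mark/cap',at('wrist',(239,146),.11,s2).round(4))
st=telemetry.observe();Z=st['ee_pos'][2]-.1315
im=cv2.imread('pics/w3.png');print(im[150:200,250].tolist()[::2])
for nm,p,z in[('finend',(249.5,192),.11),('mark',(249.5,180),.11),('markend',(249.5,171.5),.11)]:
    w=at('wrist',p,z+Z,st);print(nm,(Rm(st['eef_rot']).T@(w-st['ee_pos']))*1000)
im2=cv2.imread('pics/w2.png');print(im2[132:160,239].tolist())
d=np.array([.5490,.1802,0])-st['ee_pos'];print('to base, tool',Rm(st['eef_rot']).T@d*1000)
```

```text
0.11 [array([ 0.48  , -0.2088]), array([ 0.506 , -0.2841])]
0.146 [array([ 0.4795, -0.2023]), array([ 0.5022, -0.2682])]
mark/cap [ 0.4795 -0.2017  0.11  ]
[[95, 102, 102], [93, 102, 101], [93, 101, 101], [94, 101, 101], [95, 104, 104], [95, 103, 103], [93, 103, 102], [88, 96, 94], [67, 71, 73], [10, 11, 10], [28, 27, 27], [31, 66, 133], [41, 87, 167], [42, 88, 167], [36, 84, 164], [42, 88, 166], [41, 87, 165], [41, 89, 166], [41, 86, 164], [33, 70, 135], [19, 20, 17], [35, 24, 20], [83, 42, 23], [83, 38, 20], [81, 37, 14]]
finend [29.23241401  0.46264817 21.49067461]
mark [36.64986616  0.47128269 21.48829772]
markend [41.80440377  0.47723539 21.48664596]
[[76, 81, 82], [87, 93, 94], [86, 94, 93], [88, 95, 96], [86, 93, 93], [90, 98, 97], [13, 10, 13], [20, 19, 18], [26, 43, 83], [34, 75, 150], [41, 81, 154], [36, 78, 152], [37, 81, 153], [38, 79, 151], [34, 77, 150], [38, 81, 153], [39, 81, 153], [36, 80, 151], [31, 65, 123], [24, 33, 58], [26, 13, 15], [56, 26, 9], [72, 35, 13], [71, 30, 8], [75, 33, 13], [74, 35, 14], [75, 34, 15], [90, 44, 22]]
to base, tool [152.5879601   -1.64377593 246.70135941]
```

Both views put the cartridge centre 3 mm behind the TCP along tool x. The wrist camera puts the base centre at (0.549, 0.180) with yaw 18.9°, matching the side camera. I'm moving over the socket.

Call:
send_rows --series '[{"rx":0,"ry":0,"rz":0,"x":20,"y":0,"z":0,"grip":1},{"rx":0,"ry":0,"rz":0,"x":60,"y":-1,"z":0,"grip":1},{"rx":0,"ry":0,"rz":0,"x":100,"y":-1,"z":0,"grip":1},{"rx":0,"ry":0,"rz":0,"x":135,"y":-1.7,"z":0,"grip":1},{"rx":0,"ry":0,"rz":0,"x":150,"y":-1.7,"z":0,"grip":1},{"rx":0,"ry":0,"rz":0,"x":155.5,"y":-1.7,"z":10,"grip":1},{"rx":0,"ry":0,"rz":0,"x":155.5,"y":-1.7,"z":20,"grip":1},{"rx":0,"ry":0,"rz":0,"x":155.5,"y":-1.7,"z":22,"grip":1},{"rx":0,"ry":0,"rz":0,"x":155.5,"y":-1.7,"z":22,"grip":1},{"rx":0,"ry":0,"rz":0,"x":155.5,"y":-1.7,"z":22,"grip":1}]'

```text
clock: 7.5
ee_pos: [0.5482, 0.1838, 0.2248]
eef_rot: [0.581, 0.814, 0.0, 0.0]
contact_force: [0.3, -0.3, -1.4]
width: 0.16
grip_force: 30.0
```

Run:
```python
from h import *
st=telemetry.observe()
Rm=R.from_quat(st['eef_rot']).as_matrix()
print(st['clock'],st['ee_pos'].round(4),st['eef_rot'].round(4),st['contact_force'],st['joint_positions'].round(2))
c=st['ee_pos']+Rm@[-.003,.0004,0];print('cartridge',c,'to base tool mm',Rm.T@(np.array([.5493,.1802,c[2]])-c)*1000)
save(get_image('side')[200:320,160:320].repeat(5,0).repeat(5,1),'s4.png')
```

```text
7.5 [0.5482 0.1838 0.2248] [5.810e-01 8.139e-01 1.000e-04 1.000e-04] [ 0.32778226 -0.25312961 -1.42344882] [-0.27  0.2  -0.15  1.66  0.03  1.29 -0.1 ]
cartridge [0.54952583 0.18104946 0.22481201] to base tool mm [-7.30064437e-01 -4.89473733e-01 -1.62572084e-04]
```

View pics/s4.png

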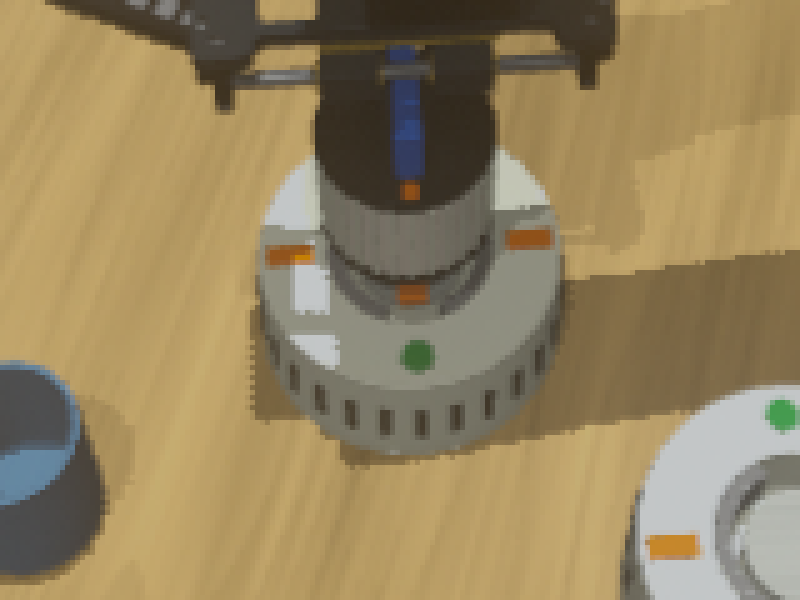

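The lug, at crop (412,294), lines up with the entry and the green dot at (418,356), and the cartridge is about 13 mm above the mouth. I'm lowering it gently.

Call:
send_rows --series '[{"rx":0,"ry":0,"rz":0,"x":-0.5,"y":-0.5,"z":5,"grip":1},{"rx":0,"ry":0,"rz":0,"x":-0.5,"y":-0.5,"z":10,"grip":1},{"rx":0,"ry":0,"rz":0,"x":-0.5,"y":-0.5,"z":14,"grip":1},{"rx":0,"ry":0,"rz":0,"x":-0.5,"y":-0.5,"z":18,"grip":1},{"rx":0,"ry":0,"rz":0,"x":-0.5,"y":-0.5,"z":20,"grip":1},{"rx":0,"ry":0,"rz":0,"x":-0.5,"y":-0.5,"z":20,"grip":1}]'

```text
clock: 8.3
ee_pos: [0.5475, 0.1835, 0.2044]
eef_rot: [0.581, 0.814, -0.0, -0.0]
contact_force: [0.8, -0.8, -1.7]
width: 0.156
grip_force: 30.0
```

The foot is 7 mm into the mouth without contact. Now I push.

Call:
send_rows --series '[{"rx":0,"ry":0,"rz":0,"x":0,"y":0,"z":4,"grip":1},{"rx":0,"ry":0,"rz":0,"x":0,"y":0,"z":8,"grip":1},{"rx":0,"ry":0,"rz":0,"x":0,"y":0,"z":11,"grip":1},{"rx":0,"ry":0,"rz":0,"x":0,"y":0,"z":13,"grip":1},{"rx":0,"ry":0,"rz":0,"x":0,"y":0,"z":13,"grip":1},{"rx":0,"ry":0,"rz":0,"x":0,"y":0,"z":13,"grip":1},{"rx":0,"ry":0,"rz":0,"x":0,"y":0,"z":13,"grip":1}]'

```text
clock: 9.18
ee_pos: [0.548, 0.1838, 0.1927]
eef_rot: [0.581, 0.814, 0.001, 0.001]
contact_force: [-1.7, -1.0, 7.2]
width: 0.156
grip_force: 30.0
```

Travel is about 11 mm with a plausible spring force. I'll push 1 mm deeper and turn clockwise about the cartridge axis.

Call:
send_rows --series '[{"rx":0,"ry":0,"rz":0,"x":0,"y":0,"z":1,"grip":1},{"rx":0,"ry":0,"rz":9,"x":0,"y":0.5,"z":1,"grip":1},{"rx":0,"ry":0,"rz":18,"x":-0.1,"y":0.9,"z":1,"grip":1},{"rx":0,"ry":0,"rz":27,"x":-0.3,"y":1.4,"z":1,"grip":1},{"rx":0,"ry":0,"rz":36,"x":-0.6,"y":1.8,"z":1,"grip":1},{"rx":0,"ry":0,"rz":45,"x":-0.9,"y":2.1,"z":1,"grip":1},{"rx":0,"ry":0,"rz":54,"x":-1.2,"y":2.4,"z":1,"grip":1},{"rx":0,"ry":0,"rz":63,"x":-1.6,"y":2.7,"z":1,"grip":1},{"rx":0,"ry":0,"rz":72,"x":-2.1,"y":2.9,"z":1,"grip":1},{"rx":0,"ry":0,"rz":81,"x":-2.5,"y":3,"z":1,"grip":1},{"rx":0,"ry":0,"rz":88,"x":-2.9,"y":3,"z":1,"grip":1},{"rx":0,"ry":0,"rz":90,"x":-3,"y":3,"z":1,"grip":1}]'

```text
clock: 10.68
ee_pos: [0.5524, 0.182, 0.192]
eef_rot: [0.986, 0.164, 0.002, -0.0]
contact_force: [0.5, -1.2, 8.7]
width: 0.161
grip_force: 30.0
```

Run:
```python
from h import *
st=telemetry.observe();r=R.from_quat(st['eef_rot']).as_matrix()
print(st['clock'],st['ee_pos'].round(4),'fin yaw',np.degrees(np.arctan2(r[1,0],r[0,0])),'tilt',r[:,2].round(4),st['contact_force'],st['wrist_torque'],st['joint_positions'].round(2))
```

```text
10.675 [0.5524 0.182  0.192 ] fin yaw 18.860551008573886 tilt [ 0.003   0.0011 -1.    ] [ 0.50410542 -1.20995591  8.72819877] [-0.09871292  0.15055654  0.1122305 ] [-0.41  0.22  0.01  1.7  -0.    1.22 -1.63]
```

The fin is at 18.9°, the locked direction. I nudge it onto the stop, ease up into the pockets and open.

Call:
send_rows --series '[{"rx":0,"ry":0,"rz":2,"x":0,"y":0,"z":0,"grip":1},{"rx":0,"ry":0,"rz":2,"x":0,"y":0,"z":0,"grip":1},{"rx":0,"ry":0,"rz":2,"x":0,"y":0,"z":-3,"grip":1},{"rx":0,"ry":0,"rz":1,"x":0,"y":0,"z":-6,"grip":1},{"rx":0,"ry":0,"rz":1,"x":0,"y":0,"z":-7,"grip":1},{"rx":0,"ry":0,"rz":1,"x":0,"y":0,"z":-7,"grip":1},{"rx":0,"ry":0,"rz":1,"x":0,"y":0,"z":-7,"grip":1}]'

```text
clock: 11.55
ee_pos: [0.552, 0.1819, 0.1981]
eef_rot: [0.988, 0.156, 0.001, -0.0]
contact_force: [2.5, 0.4, 5.1]
width: 0.16
grip_force: 30.0
```

The foot is at 66.6 mm, above the 64 mm where it would stop unlocked, so it has risen into the pockets. I'm releasing and withdrawing.

Call:
send_rows --series '[{"rx":0,"ry":0,"rz":0,"x":0,"y":0,"z":-1,"grip":1},{"rx":0,"ry":0,"rz":0,"x":0,"y":0,"z":-1,"grip":0},{"rx":0,"ry":0,"rz":0,"x":0,"y":0,"z":-1,"grip":0},{"rx":0,"ry":0,"rz":0,"x":0,"y":0,"z":-1,"grip":0},{"rx":0,"ry":0,"rz":0,"x":0,"y":0,"z":-1,"grip":0},{"rx":0,"ry":0,"rz":0,"x":0,"y":0,"z":-1,"grip":0},{"rx":0,"ry":0,"rz":0,"x":0,"y":0,"z":-20,"grip":0},{"rx":0,"ry":0,"rz":0,"x":0,"y":0,"z":-50,"grip":0},{"rx":0,"ry":0,"rz":0,"x":0,"y":0,"z":-90,"grip":0},{"rx":0,"ry":0,"rz":0,"x":0,"y":0,"z":-120,"grip":0},{"rx":0,"ry":0,"rz":0,"x":0,"y":0,"z":-120,"grip":0},{"rx":0,"ry":0,"rz":0,"x":0,"y":0,"z":-120,"grip":0}]'

```text
clock: 13.05
ee_pos: [0.5512, 0.1816, 0.3178]
eef_rot: [0.988, 0.156, 0.0, -0.0]
contact_force: [-0.4, 0.1, -0.6]
width: 0.999
grip_force: 0.0
```

Run:
```python
from h import *
save(get_image('side')[190:310,160:320].repeat(5,0).repeat(5,1),'s5.png')
st=telemetry.observe();im=get_image('wrist');save(im,'w5.png')
h=cv2.cvtColor(im,cv2.COLOR_RGB2HSV)
for nm,lo,hi in[('g',(50,100,40),(80,255,255)),('o',(5,150,80),(20,255,255)),('b',(100,150,40),(130,255,255))]:
  n,l,s,c=cv2.connectedComponentsWithStats(cv2.inRange(h,lo,hi))
  for i in range(1,n):
    if s[i,4]>40: print(nm,s[i],c[i].round(1),at('wrist',c[i],.08 if nm!='b' else .214,st)[:2].round(4))
```

```text
g [413  18  39  38 486] [432.4  36.3] [ 0.8206 -0.0092]
g [401  34  10  11  70] [405.6  38.9] [0.7937 0.032 ]
g [411  41   9  11  66] [414.9  46. ] [0.7911 0.0148]
g [420  48   9  11  64] [423.8  53. ] [ 0.7883 -0.0024]
g [428  55   9  11  60] [432.3  59.8] [ 0.7858 -0.0194]
g [294 160  13  12 119] [300.2 165.5] [0.5707 0.1167]
g [194 162  13  12 122] [199.9 167.4] [0.5269 0.2435]
o [437  62   8  11  55] [440.5  66.8] [ 0.783  -0.0366]
o [245 106   9  20 158] [249.5 115.7] [0.6121 0.2013]
o [246 142   8  11  88] [249.5 147. ] [0.5731 0.1887]
o [130 239   9  15  92] [133.8 245.9] [0.3764 0.3127]
b [ 242  154   16   76 1167] [249.7 191.3] [0.5557 0.1828]
```

View pics/s5.png

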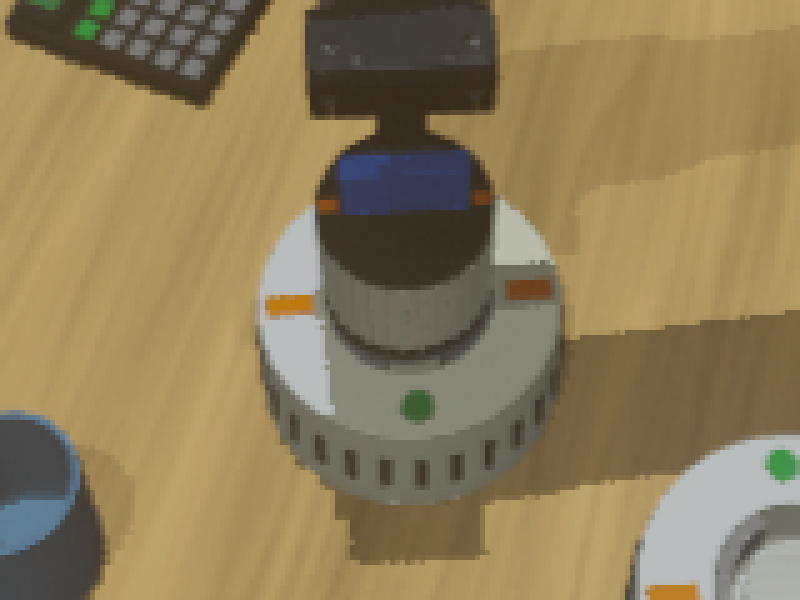

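View pics/w5.png

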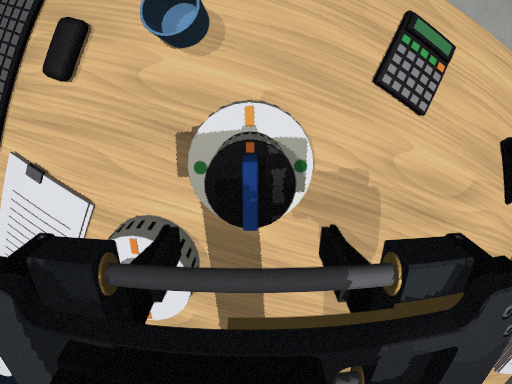

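The fin at (250,191) lines up with the orange bar at (250,116) and sits symmetrically between the green dots at (200,167) and (300,166). The cartridge is upright and nothing else has moved. I'm handing in.

```bash
python3 -c "
from h import *
print(job.hand_in())"
```

```text
the job is handed in; nothing more can be done
None
```

The cartridge is in the right-hand purifier base: pushed down with its lugs in the entries, turned a quarter clockwise to the locked direction and released. Fin alignment was checked in the final pictures, but locking was judged only from height and force readings before release. The job is handed in and gave no verdict.

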